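# Crack open a glued phone display and hold it ajar

## Task

A phone is clamped in the opening jig with its display still glued down, and the solvent bottle beside it has been knocked over. First stand the bottle upright on the bench and let go of it; then take the suction puller on the display by its T-handle, pull up until the glue lets go, and finish still holding the handle with the display's free edge about 15 mm open. The ribbon cable inside is still plugged in, so never lift that edge past 35 mm, and leave the other bench things where they are.

Things in the scene. Friction and masses are not known exactly. Their poses are not given: they have to be found in the camera images.
- bottle: White square solvent bottle with a steel dish pump top, lying on a flat side at the start. Body 46 x 46 mm in section, 66 mm long; then a shoulder, neck (30 mm across, 73 to 86 mm) and steel dish (40 mm across, 91 to 97 mm). 0.1 to 0.21 kg. Origin: centre of its underside (23 mm up while it lies). +z: its axis, from underside to dish; x, y: square to the flat sides.
- jig: Opening jig fixed to the bench: aluminium plate 220 x 130 x 12 mm, four thumb-screw jaws clamping a yellow-framed phone 150 x 74 mm, top of frame 23 mm above the bench. Nothing of jig or frame is above 30 mm. Origin: centre of the plate's underside, on the bench. +x: along the phone, from the display's free edge to its hinge edge; +z: up.
- puller: Suction puller stuck on the black display glass, centred 27 mm in from the free edge: grey rubber cup 48 mm across and 18 mm high, stem 13 mm thick, aluminium T-handle on top. It stays on the glass; the cup flexes by up to 0.2 rad towards free or hinge edge (2.5 N m/rad). Origin: centre of the cup's underside, on the glass (25 mm above the bench when shut). Axes: the jig's when shut.
- puller_grip (a point): Centre of the puller's T-handle, a bar 46 mm long (along the phone, puller x), 12 mm thick (puller y) and 16 mm high; 42 mm above the glass, 67 mm above the bench when shut. Axes: the puller's.
- hinge_edge (a point): Middle of the edge about which the display swings, at the jig's +x end of the phone, 23 mm above the bench. Hinge line: along the jig's y. 119 mm (along the phone) from the puller.
- free_edge (a point): Middle of the display's free short edge, at the underside of its glass, at the jig's -x end of the phone; 146 mm from the hinge edge and 23 mm above the bench when shut.
- display (a joint): Opening angle of the display (rad): 0 shut, grows as the free edge rises (0.103: 15 mm up; 0.24: 35 mm). The glue holds until a pull of 10 to 20 N up at the T-handle and lets go suddenly within the first 2 mm; then only the weight of display and puller (1 N at the handle) is left: let go, it drops shut; it does not stick again.
- screw_tray: Low steel tray of small screws, 100 x 70 x 18 mm, beyond the work; not part of the job. Origin: centre of its underside.
- driver: Screwdriver lying on the bench to the left (+y), about 170 mm long; not part of the job. Lies along its x.
- swab_cup: Clear cup of swabs to the right (-y), 56 mm across, 60 mm high, swabs up to 91 mm; not part of the job. Origin: centre of its underside.

How it is judged (in metres and radians):
On the way, in this order (a step that is already met when the one before it is completed fails the run):
1. the bottle stands upright on the bench, let go, with the display still shut (angle between bottle's own z axis and vertical below 0.1 rad and height (world z) of bottle below 0.006 m and linear speed of bottle below 0.03 m/s and contact force between the fingers and bottle below 0.1 N and value of joint display below 0.012 rad), for 0.3 s.
2. the glue has let go: the free edge is more than 4 mm up, lifted by the puller (value of joint display above 0.028 rad and contact force between the fingers and puller above 1 N), for 0.1 s.
At the end, for the whole second after the job is handed in: The display is held still by the gripper on the puller with its free edge 8 to 22 mm open; the bottle stands upright (within 0.1 rad) on the bench, touched by neither the robot nor the jig and phone (value of joint display between 0.055 and 0.151 rad and velocity of joint display between -0.03 and 0.03 rad/s and contact force between the fingers and puller above 1 N and contact force between each of jig, the arm and bottle below 0.1 N and angle between bottle's own z axis and vertical below 0.1 rad and height (world z) of bottle below 0.006 m and linear speed of bottle below 0.03 m/s); the arm keeps its last pose, push and grip.
It fails at once if the display's free edge is lifted more than 35 mm (ribbon cable torn) (value of joint display above 0.243 rad).
It fails at once if the display is opened while the bottle lies toppled (value of joint display above 0.02 rad and angle between bottle's own z axis and vertical above 0.5 rad).
It fails at once if the screw tray, the screwdriver or the swab cup is moved more than 30 mm (distance of any of screw_tray, driver, swab_cup from where it was at the start of the episode above 0.03 m).
It fails at once if the swab cup is tipped over (angle between swab_cup's own z axis and vertical above 0.5 rad).
It also fails if it takes over 56 s, if anything falls off the work surface, if the arm or the gripper's body presses on something with over 40 N, if the wrist force passes 120 N, or if a joint passes its speed limit or range.

## Robot

A 7-joint arm with a two-finger parallel gripper is mounted at the origin on the work surface. World frame = base frame: x ahead of the robot, y to its left, z up, the work surface at z = 0. Lengths are in mm, angles in rad, forces in N, time in s.
With the tool pointing down it reaches from about 400 to 925 mm from the base axis. Payload 5.6 kg.
Tool frame: the origin (TCP) lies at the very end of the fingers, on their centre line; the grasp point (between the pads) lies ctrl.grasp_offset behind it (ctrl.grasp_offset is the distance from the TCP to the grasp point, in mm); z points along the fingers, y is the line along which they close (so a half turn about z gives the same grasp; the last joint's range is limited). The gripper opens to 85 mm and grips with 20 to 120 N. Pads are 22 mm wide; open, the fingers measure 114 mm over their backs; the gripper's body (76 mm by 85 mm) begins 54 mm behind the grasp point. The pads swing forward as they close: fully open they stand 13 mm farther back than shut.
Start: joints at [-1.391, 0.468, -0.012, 1.603, 0.006, 1.071, -0.056], TCP at [143.666, 633.931, 231.29] pointing down, gripper open.
Joint ranges: [-2.53, 2.53], [-0.31, 2.02], [-1.57, 1.55], [0.28, 2.44], [-1.29, 4.43], [0.15, 1.84], [-2.92, 2.92]. Speed limits (rad/s): [2.57, 2.57, 3.14, 3.14, 3.14, 3.14, 3.14].

## Interface

Orientations are given as a 3x3 rotation matrix whose columns are the frame's x, y, z axes.
In Python, from bench import ctrl, effector, solver, state, imaging, spotter gives the robot as it stands. Calls block until the motion is done:
- ctrl.reach(position, orientation): joint-space move of the TCP to a pose.
- ctrl.servo_line(position, attitude=None, v=150): straight line of the TCP; attitude=None keeps the orientation; v is the mean speed in mm/s.
- ctrl.movej(angles): joint-space move.
- effector.command_gripper(opening): finger opening in mm; the grip force is fixed at half the most; returns when the fingers have stopped.
- ctrl.wait(seconds).
- solver.solve_ik(position, orientation): joint angles nearest the present ones, or None.
- state(): the state.
- imaging.get_image(name): name is "scene" or "top" or "wrist"; returns (picture, depth): 480x640x3 uint8, red, green, blue; 480x640 float32, mm along the optical axis (not along the pixel's ray), 0 where there is no reading.
- imaging.get_calibration(name): a dict with "K" (3x3 intrinsics, pixels), "eye" and "attitude" of the camera in the world. Camera axes: x right, y down, z forward; pixel columns grow to the right and rows downward; lengths in mm; the calibration is good to about 2 mm. The wrist camera is an equidistant fisheye: a pixel r from the principal point sees the ray r / f radians off the axis. A picture is of the moment at which its call begins: read the wrist's pose just before it. get_calibration takes no time and is no camera call; for the wrist camera it gives the pose at the moment of the call.
A pose or a line that the arm cannot do raises ctrl.IKError and nothing moves.
- ctrl.hand_in(): hands the job in; it is judged then, once.
Trained networks look in the newest picture that a camera, given by its name, has taken for a name from the list of things; names that differ only in an ending like _2 or _b are one class to them, and where a whole thing is asked for, a point or a joint stands for the part that bears it (a point fixed in the world has none). Each returns a list of dicts, best first, with "confidence" (0 to 1); they miss things now and then, are a little off and sometimes report something else, mostly with a low value. They report only what shows in the picture. A call takes as long as a camera call.
- spotter.recognise(camera, query): "extent" ([left, top, right, bottom] as shares, 0 to 1, of the picture: columns of its width, rows of its height, round what is visible of it).
The state is a dict: "time_s": time; "joint_pos": joint angles; "qvel": joint speeds; "tau": joint torques, N m; "tcp_pos": TCP position; "orientation": TCP orientation; "contact_force": force on the tool from outside, world axes, zero at the start; "moment": the same for the moment, N m; "opening": finger opening in mm; "gripper_force": force on a finger pad.
Only numpy, scipy, OpenCV 4.12 (cv2) and the standard library are available. Lean on these libraries where they do the work, as an engineer would, in place of code of your own. Each camera call takes 0.05 s, during which the arm holds its last target. There are 200 camera calls.

## Working session

There is one attempt and no reset: what is moved stays moved. The work goes in short steps, each a Python script; the robot and the scene stay as the last script left them, time stands still between calls to the robot, and variables do not carry over. Pictures are saved under pics/ and viewed, at most 10 in all, crops included, and the job is handed in when it is done.

```bash
mkdir -p pics; ls; python3 - <<'E'
from bench import ctrl,imaging,spotter,state
import cv2,numpy as np
print(ctrl.grasp_offset,state()['time_s'])
for n in ['top','scene']:
    im,d=imaging.get_image(n); cv2.imwrite(f'pics/{n}0.png',im[:,:,::-1]); np.save(f'/tmp/{n}d.npy',d); np.save(f'/tmp/{n}.npy',im)
    c=imaging.get_calibration(n); print(n,c)
    for q in ['bottle','puller','jig','swab_cup','driver','screw_tray']:
        r=spotter.recognise(n,q)
        print(q,[(np.round(np.array(x['extent'])*[640,480,640,480]).astype(int).tolist(),round(x['confidence'],2)) for x in r[:2]])
E
```

```text
bench.py
pics
18.700000000000003 0.0
top {'K': array([[551.99020867,   0.        , 323.61611779],
       [  0.        , 551.99020867, 243.88946543],
       [  0.        ,   0.        ,   1.        ]]), 'eye': array([ 501.12181388,    8.43125721, 1349.4244033 ]), 'attitude': array([[-0.00313389, -0.99717788,  0.07500966],
       [-0.99998762,  0.00341489,  0.00361826],
       [-0.00386419, -0.07499739, -0.99717624]])}
bottle [([372, 251, 410, 288], 0.75)]
puller []
jig [([485, 242, 515, 265], 0.65)]
swab_cup [([486, 242, 513, 269], 0.7)]
driver [([149, 217, 179, 283], 0.85)]
screw_tray [([314, 149, 362, 195], 0.94)]
scene {'K': array([[465.84422602,   0.        , 319.99568222],
       [  0.        , 465.84422602, 233.88340853],
       [  0.        ,   0.        ,   1.        ]]), 'eye': array([1356.69227441, -737.73001363,  794.83647609]), 'attitude': array([[ 0.70214376,  0.41902745, -0.57568233],
       [ 0.71182244, -0.39331924,  0.58190101],
       [ 0.01740556, -0.81836176, -0.57443979]])}
bottle [([244, 240, 277, 262], 0.57)]
puller [([305, 191, 323, 209], 0.63)]
jig [([286, 188, 362, 233], 0.82)]
swab_cup [([166, 288, 191, 325], 0.6)]
driver [([380, 178, 411, 207], 0.74)]
screw_tray [([333, 266, 378, 294], 0.7), ([304, 190, 324, 209], 0.63)]
```

```bash
python3 - <<'E'
import cv2,numpy as np
im=np.load('/tmp/top.npy')[:,:,::-1]
cv2.imwrite('pics/topcrop.png',cv2.resize(im[140:340,260:526],None,fx=3,fy=3,interpolation=cv2.INTER_CUBIC)[:600])
E
```

```text
(no output)
```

View pics/top0.png

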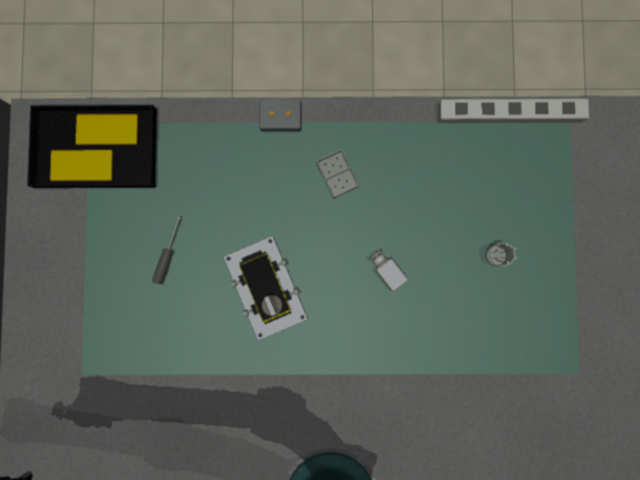

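View pics/topcrop.png

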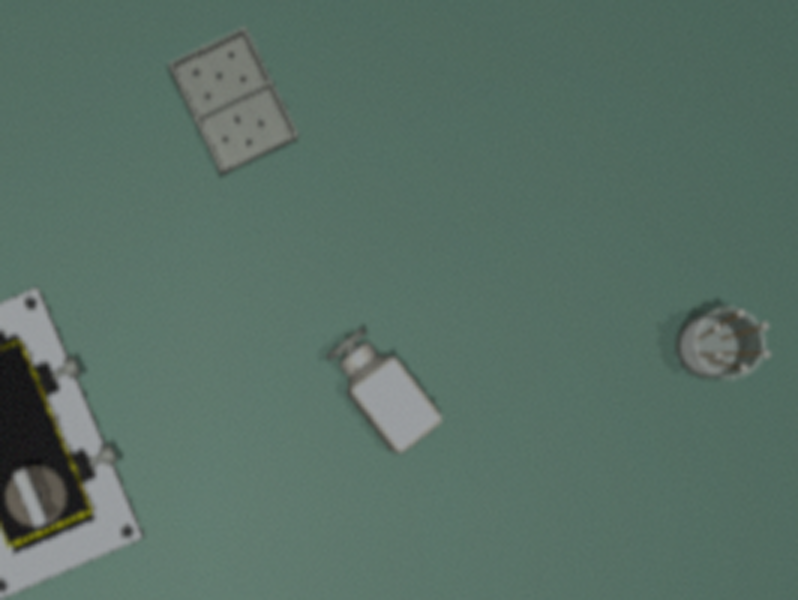

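```bash
cat >h.py <<'E'
from bench import ctrl,imaging,spotter,state,effector,solver
import cv2,numpy as np
from scipy.spatial.transform import Rotation as R
def onplane(px,z,c):
    px=np.atleast_2d(px); K=c['K']
    r=np.c_[(px-K[:2,2])/[K[0,0],K[1,1]],np.ones(len(px))]@np.array(c['attitude']).T
    e=np.array(c['eye']); return e+r*((z-e[2])/r[:,2])[:,None]
def jz(v): return R.from_rotvec(v).as_matrix()
E
python3 - <<'E'
from h import *
c=imaging.get_calibration('top'); im=np.load('/tmp/top.npy'); d=np.load('/tmp/topd.npy')
def blob(mask,box):
    m=np.zeros(mask.shape,np.uint8); l,t,r,b=box; m[t:b,l:r]=mask[t:b,l:r]
    n,lab,st,_=cv2.connectedComponentsWithStats(m); k=1+np.argmax(st[1:,4]); print(st[k])
    return np.argwhere(lab==k)[:,::-1].astype(np.float32)
g=im.min(2).astype(int)
print(im[273,391],im[305,272],im[303,263],im[265,260],im[300,240])
b=blob(g>135,(362,240,415,300))
w=onplane(b,46,c)[:,:2].astype(np.float32); r=cv2.minAreaRect(w); print('bottle',r,cv2.boxPoints(r).tolist(), w.mean(0))
for p in [(391,273),(377,256),(380,261)]: print(p,d[p[1],p[0]],onplane(p,0,c))
# points by depth
v,u=np.mgrid[230:345,215:320]; K=c['K']; z=d[230:345,215:320]
P=np.stack([(u-K[0,2])/K[0,0]*z,(v-K[1,2])/K[1,1]*z,z],-1)@np.array(c['attitude']).T+np.array(c['eye'])
Q=P.reshape(-1,3)
for lo,hi in [(6,18),(18,30),(38,55),(60,90)]:
    s=Q[(Q[:,2]>lo)&(Q[:,2]<hi)&(Q[:,0]<650)]; 
    if len(s)>3:
        rr=cv2.minAreaRect(s[:,:2].astype(np.float32)); print(lo,hi,len(s),np.round(s.mean(0),1),rr)
hb=blob(g>120,(262,295,284,316)); w=onplane(hb,75,c)[:,:2].astype(np.float32); print('handle',cv2.minAreaRect(w),w.mean(0))
pl=blob(g>120,(215,230,315,345)); pl=pl; w=onplane(pl,12,c)[:,:2].astype(np.float32); rr=cv2.minAreaRect(w);print('plate',rr,cv2.boxPoints(rr).tolist())
E
```

```text
[153 157 160] [93 95 93] [96 92 82] [23 22 23] [ 98 118 109]
[378 260  29  30 447]
bottle ((526.1409301757812, -147.3423614501953), (61.00414276123047, 40.6414680480957), 37.13267517089844) [[489.5566101074219, -149.55482482910156], [514.09033203125, -181.95582580566406], [562.7252197265625, -145.12989807128906], [538.1915283203125, -112.72889709472656]] [ 526.1705  -147.23647]
(391, 273) 1304.9867 [[ 530.81352231 -150.9158626     0.        ]]
(377, 256) 1326.6951 [[ 572.4675987  -117.18959808    0.        ]]
(380, 261) 1313.8214 [[ 560.20460149 -124.3944989     0.        ]]
6 18 2550 [494.1 152.7  11.4] ((498.6533203125, 149.50827026367188), (249.37059020996094, 275.6440734863281), 89.8543472290039)
18 30 2130 [505.2 158.7  23.7] ((497.313232421875, 156.14263916015625), (211.1127166748047, 140.6717987060547), 22.78682518005371)
38 55 18 [457.5 134.   41.5] ((453.65240478515625, 136.6223602294922), (13.918570518493652, 29.885845184326172), 57.570316314697266)
60 90 112 [456.2 137.6  73.2] ((455.9221496582031, 138.09776306152344), (45.56325149536133, 12.311797142028809), 23.02243423461914)
[265 297  10  18  77]
handle ((455.4426574707031, 138.0057373046875), (42.13721466064453, 9.35679817199707), 22.117752075195312) [455.1071  137.96574]
[249 294  58  46 922]
plate ((427.1915588378906, 126.4155502319336), (69.12477111816406, 128.65968322753906), 22.487422943115234) [[370.6522521972656, 172.63453674316406], [419.8620910644531, 53.75768280029297], [483.7308654785156, 80.19656372070312], [434.5210266113281, 199.07342529296875]]
```

```bash
cat >>h.py <<'E'
yaw=np.radians(37.1); b=np.array([np.cos(yaw),np.sin(yaw),0]); up=np.array([0,0,1.])
C=np.array([526.1,-147.3,0])+7*b
def att(th,sg=1):   # th: lean angle from vertical towards -b (negative: pointing towards +b)
    z=-up*np.cos(th)-b*np.sin(th); y=sg*np.cross(up,b); return np.c_[np.cross(y,z),y,z]
def tcp(g,A): return np.asarray(g)+A[:,2]*ctrl.grasp_offset
E
python3 - <<'E'
from h import *
for th in [0,10,20,30,40]:
  for sg in (1,-1):
    o=[]
    for h in (26,80,200):
      A=att(np.radians(th),sg); q=solver.solve_ik(tcp(C+[0,0,h],A),A); o.append(None if q is None else np.round(q,2).tolist())
    A=att(np.radians(th-90),sg)
    for dx in (0,-60):
      q=solver.solve_ik(tcp(C+[0,0,42]+b*dx,A),A); o.append(None if q is None else np.round(q,2).tolist())
    print(th,sg,*o,sep='\n  ')
yw=np.radians(22.7)
for s in(1,-1):
  x=np.array([np.cos(yw),np.sin(yw),0])*s; A=np.c_[x,np.cross(-up,x),-up]; print(solver.solve_ik([455.7,138,48],A))
E
```

```text
0
  1
  [0.09, 0.63, 0.14, 1.98, -0.16, 0.54, 2.56]
  [-0.07, 0.55, 0.34, 1.98, -0.29, 0.65, 2.68]
  [-0.37, 0.42, 0.72, 1.93, -0.35, 0.92, 2.74]
  [1.59, 1.56, -0.9, 2.02, -1.05, 0.61, -1.74]
  [1.53, 1.37, -0.68, 2.04, -1.17, 0.88, -1.66]
0
  -1
  [-0.34, 0.75, 0.72, 2.01, -0.79, 0.68, -0.03]
  [-0.52, 0.77, 0.98, 2.01, -0.87, 0.86, 0.04]
  [-0.53, 0.5, 0.96, 1.94, -0.5, 0.96, -0.25]
  [1.59, 1.56, -0.9, 2.02, -1.05, 0.61, 1.41]
  [1.53, 1.37, -0.68, 2.04, -1.17, 0.88, 1.48]
10
  1
  [-0.04, 0.68, 0.23, 1.9, -0.03, 0.69, 2.39]
  [-0.11, 0.6, 0.33, 1.9, -0.08, 0.79, 2.45]
  [-0.28, 0.45, 0.54, 1.85, -0.11, 1.02, 2.51]
  [1.54, 1.41, -0.89, 2.08, -1.18, 0.5, -1.71]
  [1.49, 1.24, -0.67, 2.09, -1.24, 0.76, -1.68]
10
  -1
  [-0.37, 0.79, 0.69, 1.93, -0.51, 0.75, -0.33]
  [-0.49, 0.76, 0.86, 1.92, -0.55, 0.87, -0.27]
  [-0.6, 0.6, 1.02, 1.87, -0.41, 1.07, -0.35]
  [1.54, 1.41, -0.89, 2.08, -1.18, 0.5, 1.43]
  [1.49, 1.24, -0.67, 2.09, -1.24, 0.76, 1.46]
20
  1
  [-0.14, 0.75, 0.3, 1.82, 0.05, 0.85, 2.29]
  [-0.18, 0.67, 0.35, 1.82, 0.03, 0.94, 2.32]
  [-0.26, 0.51, 0.46, 1.77, 0.04, 1.1
[... 777 characters left out ...]
5]
  [1.53, 1.12, -0.87, 2.16, -1.03, 0.33, 1.11]
40
  1
  [-0.2, 0.91, 0.28, 1.64, 0.21, 1.19, 2.12]
  [-0.21, 0.83, 0.3, 1.65, 0.22, 1.26, 2.14]
  [-0.24, 0.66, 0.34, 1.62, 0.24, 1.43, 2.21]
  [1.6, 1.52, -1.36, 2.14, 1.48, 0.5, 1.78]
  [1.45, 0.99, -0.87, 2.18, -0.88, 0.23, -2.31]
40
  -1
  [-0.48, 1.03, 0.71, 1.66, -0.14, 1.16, -0.71]
  [-0.5, 0.95, 0.75, 1.67, -0.11, 1.22, -0.7]
  [-0.55, 0.79, 0.84, 1.64, -0.03, 1.39, -0.66]
  [1.6, 1.52, -1.36, 2.14, 1.48, 0.5, -1.36]
  [1.45, 0.99, -0.87, 2.18, -0.88, 0.23, 0.83]
[-0.78490903  0.51514439  0.51263315  2.16773883 -0.46772349  0.56563524
 -1.10099343]
[-0.43655792  0.4724167   0.08635126  2.14589704 -0.07822775  0.52611895
  1.67504423]
```

```bash
python3 - <<'E'
from h import *
A=att(np.radians(25),-1)
effector.command_gripper(85)
G=C+[0,0,27]
ctrl.reach(tcp(G+[0,0,200],A),A)
ctrl.servo_line(tcp(G-A[:,2]*80,A),v=150)
im,_=imaging.get_image('wrist'); cv2.imwrite('pics/w1.png',im[:,:,::-1])
im,_=imaging.get_image('scene'); cv2.imwrite('pics/s1.png',cv2.resize(im[130:330,150:420],None,fx=2.9,fy=2.9)[:,:,::-1])
s=state(); print(s['time_s'],s['joint_pos'],s['tcp_pos'],tcp(G-A[:,2]*80,A))
E
```

```text
5.1 [-0.54722079  0.8597879   0.85261939  1.72705359 -0.32126935  1.11259147
 -0.53825511] [ 552.7940461  -127.78722017   83.57032031] [ 552.34569511 -127.45053669   82.55666735]
```

View pics/w1.png

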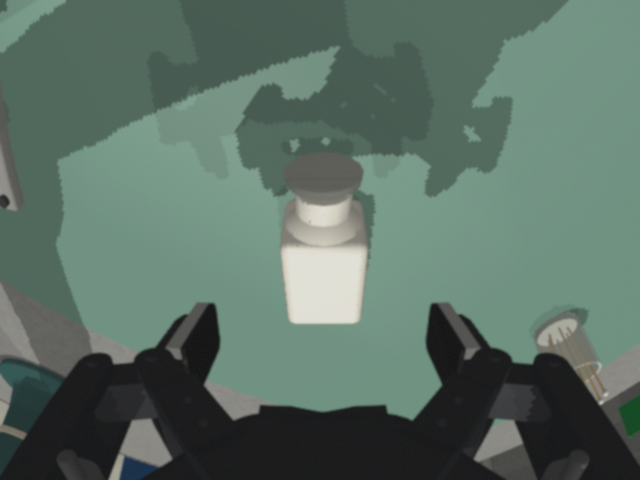

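View pics/s1.png

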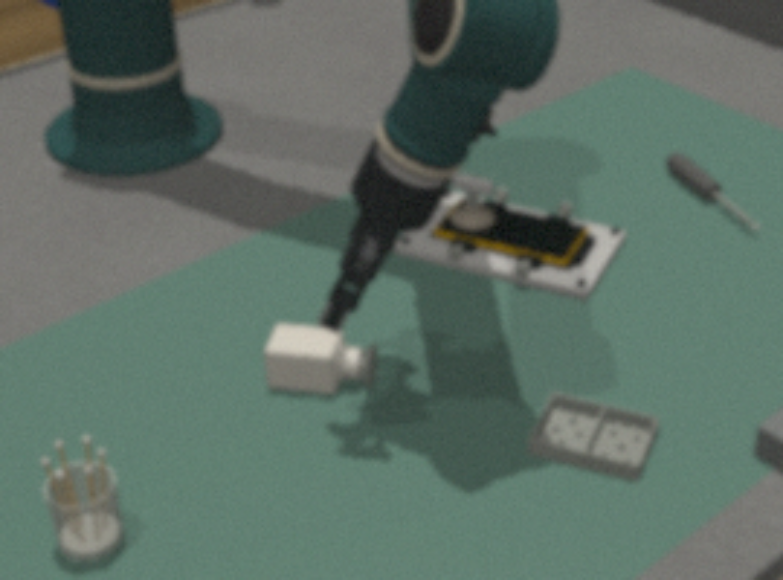

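The wrist view shows the bottle centred between the fingers (body ~(325,265), dish ~(324,175)), well aligned; the scene view confirms that. Now grasp and lift, then scan for a place pose.

```bash
python3 - <<'E'
from h import *
A=att(np.radians(25),-1); G=C+[0,0,27]
ctrl.servo_line(tcp(G,A),v=100)
print(state()['contact_force'])
effector.command_gripper(30)
s=state();print(s['opening'],s['gripper_force'])
ctrl.servo_line(tcp(G+[0,0,150],A),v=150)
s=state();print(s['time_s'],s['opening'],s['gripper_force'],s['contact_force'],s['tcp_pos'],s['joint_pos'])
q0=np.array(s['joint_pos']); res=[]
for r in (560,600,640,680,720):
 for a in (-28,-22,-16,-10):
  for dp in (-30,0,30):
   for th in (-55,-65):
    yw=np.radians(a+dp); bb=np.array([np.cos(yw),np.sin(yw),0]); z=up*-np.cos(np.radians(th))-bb*np.sin(np.radians(th)); y=-np.cross(up,bb); B=np.c_[np.cross(y,z),y,z]
    P=np.array([r*np.cos(np.radians(a)),r*np.sin(np.radians(a)),43])
    q=solver.solve_ik(tcp(P,B),B)
    if q is not None: res.append((np.abs(q-q0).max(),r,a,dp,th,np.round(q,2).tolist()))
res.sort(key=lambda t:t[0])
for t in res[:14]: print(*t)
c=imaging.get_calibration('top')
for n,p in (('tray',(338,173)),('cup',(497,255))): print(n,onplane(p,10,c))
E
```

```text
[0.22128666 0.04917251 0.46016277]
45.34676594690399 61.93948030471802
7.6417 45.08154564610089 61.48326516151428 [-0.05952521 -0.17415125 -0.98937209] [ 524.78895656 -147.55285106  159.1795125 ] [-0.58396664  0.73298149  0.93440355  1.76608642 -0.23890576  1.18527718
 -0.5131249 ]
2.3710014989572508 720 -28 -30 -55 [0.03, 0.83, 0.21, 2.03, 2.13, 0.66, 1.77]
2.3710014989572508 720 -22 -30 -55 [-0.08, 0.83, 0.21, 2.03, 2.13, 0.66, 1.77]
2.3710014989572508 720 -16 -30 -55 [-0.18, 0.83, 0.21, 2.03, 2.13, 0.66, 1.77]
2.3710014989572508 720 -10 -30 -55 [-0.29, 0.83, 0.21, 2.03, 2.13, 0.66, 1.77]
2.37955983132177 680 -28 -30 -55 [0.18, 0.8, -0.01, 2.1, 2.14, 0.82, 1.83]
2.37955983132177 680 -16 -30 -55 [-0.03, 0.8, -0.01, 2.1, 2.14, 0.82, 1.83]
2.3795598313217705 680 -22 -30 -55 [0.08, 0.8, -0.01, 2.1, 2.14, 0.82, 1.83]
2.3795598313217705 680 -10 -30 -55 [-0.13, 0.8, -0.01, 2.1, 2.14, 0.82, 1.83]
2.3927955877926452 640 -22 -30 -55 [0.24, 0.79, -0.23, 2.18, 2.15, 0.98, 1.87]
2.3927955877926452 640 -16 -30 -55 [0.13, 0.79, -0.23, 2.18, 2.15, 0.98, 1.87]
2.3927955877926452 640 -10 -30 -55 [0.03, 0.79, -0.23, 2.18, 2.15, 0.98, 1.87]
2.3927955877926457 640 -28 -30 -55 [0.34, 0.79, -0.23, 2.18, 2.15, 0.98, 1.87]
2.4026711299308348 600 -16 -30 -55 [0.1, 0.78, -0.23, 2.26, 2.16, 1.02, 1.79]
2.402671129930835 600 -28 -30 -55 [0.31, 0.78, -0.23, 2.26, 2.16, 1.02, 1.79]
tray [[776.41375783 -22.59568865  10.        ]]
cup [[ 573.39631324 -407.38917473   10.        ]]
```

```bash
cat >>h.py <<'E'
def place(r,a,dp,h,th=-65,back=0):
    yw=np.radians(a+dp); bb=np.array([np.cos(yw),np.sin(yw),0]); t=np.radians(th); z=-up*np.cos(t)-bb*np.sin(t); y=-np.cross(up,bb); B=np.c_[np.cross(y,z),y,z]
    P=np.array([r*np.cos(np.radians(a)),r*np.sin(np.radians(a)),h])-z*back
    return tcp(P,B),B
E
python3 - <<'E'
from h import *
q0=np.array(state()['joint_pos']);res=[]
for r in (600,640,680,720,760):
  for dp in (-75,-60,-45,-30,-15,0,15,30):
    Q=[solver.solve_ik(*place(r,-22,dp,h,back=bk)) for h,bk in((43,0),(150,0),(250,0),(43,90))]
    if all(q is not None for q in Q):
      res.append((max(np.abs(Q[i]-Q[i+1]).max() for i in range(2)),r,dp,np.abs(Q[0]-q0).max(),[np.round(q,2).tolist() for q in Q]))
res.sort(key=lambda t:t[0])
for t in res[:12]: print(*t)
print(len(res))
E
```

```text
0.16672925732760957 760 -45 1.612509435027158 [[-0.82, 1.61, 1.28, 1.86, -1.17, 0.2, -2.13], [-0.83, 1.44, 1.38, 1.9, -1.04, 0.25, -2.08], [-0.85, 1.36, 1.54, 1.89, -1.01, 0.37, -1.98], [-0.98, 1.54, 1.31, 1.96, -0.9, 0.25, -2.38]]
0.21347349930498993 600 -75 2.3804673893875585 [[0.38, 1.11, -0.68, 1.8, 1.55, 1.74, 1.87], [0.37, 0.89, -0.67, 1.84, 1.44, 1.72, 2.0], [0.37, 0.71, -0.67, 1.83, 1.35, 1.72, 2.15], [-1.11, 1.79, 1.52, 1.85, -0.75, 1.02, -2.83]]
0.2193159836452378 760 -75 2.686008087103455 [[0.26, 1.15, -0.46, 1.41, 1.51, 1.58, 2.17], [0.26, 0.98, -0.45, 1.45, 1.45, 1.6, 2.28], [0.39, 0.91, -0.67, 1.43, 1.52, 1.75, 2.4], [0.27, 1.17, -0.68, 1.38, 1.57, 1.79, 2.18]]
0.2533979343194738 760 -60 2.3577650636225536 [[-0.78, 1.62, 1.31, 1.68, -0.53, 0.51, -2.87], [-0.78, 1.4, 1.32, 1.72, -0.27, 0.52, -2.92], [-0.79, 1.25, 1.39, 1.72, -0.18, 0.58, -2.85], [0.02, 0.96, -0.23, 1.66, 1.47, 1.35, 2.13]]
0.284985976745187 760 0 3.1869795240961127 [[1.04, 1.21, -0.9, 2.02, 2.95, 1.01, 2.51], [1.02, 0.92, -0.89, 2.06, 2.78, 0.87, 2.43], [1.02, 0.67, -0.89, 2.05, 2.63, 0.68, 2.4], [1.08, 
[... 902 characters left out ...]
2.12, -1.07, 0.24, -2.25]]
0.43615238410840035 760 -30 2.410908420148163 [[-0.09, 0.93, 0.21, 1.95, 2.17, 0.84, 1.7], [-0.26, 0.75, 0.43, 2.01, 2.08, 0.65, 1.8], [-0.57, 0.7, 0.87, 2.02, 1.98, 0.37, 1.88], [-0.22, 0.82, 0.21, 2.1, 2.07, 0.89, 1.71]]
0.4406286638688817 720 -30 2.4289991264995576 [[-0.12, 0.91, 0.21, 2.05, 2.19, 0.89, 1.64], [-0.29, 0.72, 0.43, 2.1, 2.11, 0.7, 1.74], [-0.62, 0.64, 0.87, 2.11, 2.02, 0.42, 1.84], [-0.26, 0.81, 0.21, 2.19, 2.07, 0.93, 1.64]]
0.4411348639976736 760 -15 2.847979962392772 [[0.38, 0.92, -0.23, 2.02, 2.61, 1.03, 1.87], [0.55, 0.74, -0.45, 2.05, 2.48, 0.94, 2.11], [0.19, 0.48, -0.01, 2.07, 2.39, 0.64, 2.01], [0.3, 0.8, -0.23, 2.21, 2.54, 1.1, 1.81]]
34
```

```bash
python3 - <<'E'
from h import *
A=att(np.radians(25),-1)
ctrl.servo_line(tcp(C+[0,0,270],A),v=200)
q0=np.array(state()['joint_pos']); q1=solver.solve_ik(*place(720,-22,-30,250)); print(np.round(q0,2),np.round(q1,2))
for f in (.5,1):
    ctrl.movej(q0+f*(q1-q0)); s=state(); print(s['time_s'],s['tcp_pos'],np.round(s['orientation'][:,2],2),s['opening'])
p,B=place(720,-22,-30,75)
try: ctrl.servo_line(p,B,v=150)
except ctrl.IKError as e: print('ik',e); ctrl.reach(p,B)
s=state(); print(s['time_s'],s['tcp_pos'],p,np.round(s['joint_pos'],2),s['opening'],s['gripper_force'])
im,_=imaging.get_image('scene'); cv2.imwrite('pics/s2.png',cv2.resize(im[130:330,100:366],None,fx=3,fy=3)[:,:,::-1])
im,_=imaging.get_image('wrist'); cv2.imwrite('pics/w2.png',im[:,:,::-1])
E
```

```text
[-0.63  0.62  1.01  1.7  -0.16  1.34 -0.52] [-0.62  0.64  0.87  2.11  2.02  0.42  1.84]
9.35 [ 565.14731472 -355.69045616  327.08296903] [-0.03 -0.92 -0.38] 45.60992242843865
10.4417 [ 678.334722   -283.42142201  242.79105103] [ 0.56 -0.71 -0.42] 45.40596791378133
11.7583 [ 678.50316246 -283.19805693   68.2445224 ] [ 678.00657865 -283.07191854   67.09703851] [-0.42  0.94  0.58  2.08  2.23  0.65  1.43] 45.24528076608593 61.38896942138672
```

View pics/s2.png

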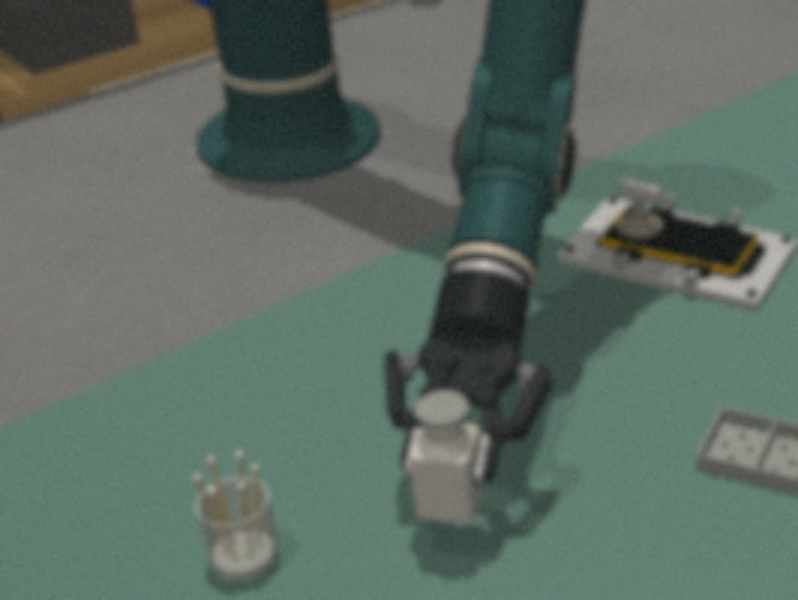

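The bottle is upright in the gripper (dish at (440,405), base at (445,510)), clear of cup and tray. I'll lower until it touches.

```bash
python3 - <<'E'
from h import *
ctrl.servo_line(place(720,-22,-30,46)[0],v=80)
f0=state()['contact_force'][2]; print('f0',f0)
for h in np.arange(45,35,-1.0):
    ctrl.servo_line(place(720,-22,-30,h)[0],v=15)
    s=state(); f=s['contact_force'][2]; print(h,round(f,2),round(s['tcp_pos'][2],1))
    if f-f0>2.5: break
effector.command_gripper(85)
ctrl.wait(.2)
ctrl.servo_line(place(720,-22,-30,h+2,back=110)[0],v=120)
s=state(); print(s['time_s'],s['contact_force'],np.round(s['joint_pos'],2),s['tcp_pos'])
im,_=imaging.get_image('scene'); cv2.imwrite('pics/s3.png',cv2.resize(im[130:330,100:366],None,fx=3,fy=3)[:,:,::-1])
E
```

```text
f0 -1.0610474383207318
45.0 -1.39 37.4
44.0 -1.36 36.2
43.0 -1.15 35.0
42.0 -1.49 34.0
41.0 -0.73 33.0
40.0 -0.68 32.0
39.0 -0.87 31.2
38.0 5.79 31.1
16.1167 [-0.83014787  0.32564436 -0.11924292] [-0.59  0.88  0.55  2.23  2.07  0.71  1.45] [ 616.84421625 -204.99192653   78.6527788 ]
```

View pics/s3.png

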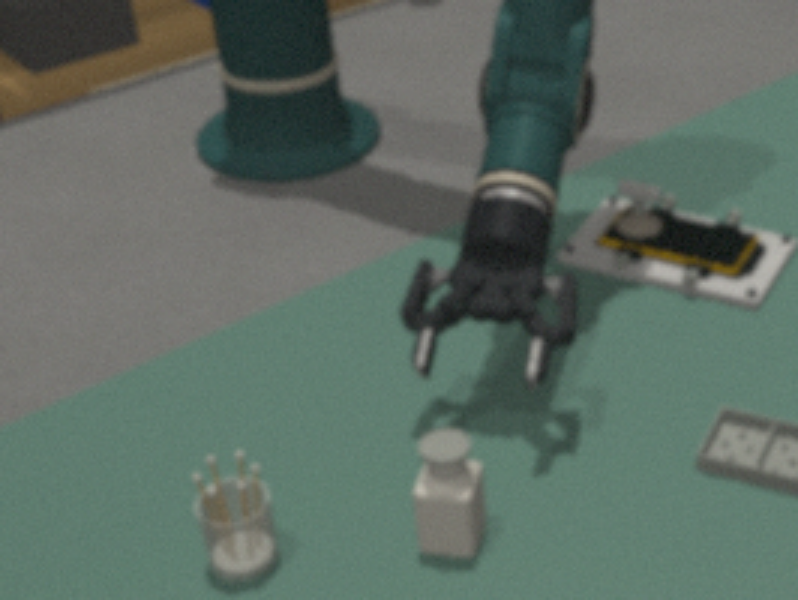

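Bottle stands upright and free (dish (445,445), base (450,545)). Now to the puller, refining the handle position with the wrist depth.

```bash
python3 - <<'E'
from h import *
s=state(); p=np.array(s['tcp_pos']); 
ctrl.servo_line(p+[0,0,170],v=200)
yw=np.radians(22.7); x=-np.array([np.cos(yw),np.sin(yw),0]); A=np.c_[x,np.cross(-up,x),-up]
q0=np.array(state()['joint_pos'])
H=np.array([455.8,138,0]); q1=solver.solve_ik(H+[0,0,200],A); print(np.round(q0,2),np.round(q1,2))
ctrl.movej(q1); ctrl.wait(.2)
c=imaging.get_calibration('wrist'); im,d=imaging.get_image('wrist'); cv2.imwrite('pics/w3.png',im[:,:,::-1])
K=np.array(c['K']); v,u=np.mgrid[:480,:640]; dx,dy=u-K[0,2],v-K[1,2]; r=np.hypot(dx,dy)+1e-9; t=r/K[0,0]
z=d; rho=z*np.tan(np.minimum(t,1.4)); P=np.stack([rho*dx/r,rho*dy/r,z],-1)@np.array(c['attitude']).T+np.array(c['eye'])
m=(d>0)&(P[...,2]>64)&(P[...,2]<90)&(np.hypot(P[...,0]-456,P[...,1]-138)<60); Q=P[m]
print(len(Q),Q.mean(0),np.median(Q[:,2]),cv2.minAreaRect(Q[:,:2].astype(np.float32)))
s=state(); print(s['time_s'],s['tcp_pos'],s['contact_force'])
E
```

```text
[-0.78  0.5   0.81  2.25  1.81  0.59  2.  ] [-0.96  0.24  0.69  2.08 -0.19  0.88  1.81]
996 [456.29251094 137.25507307  74.47733218] 74.7808762826105 ((457.2407531738281, 137.54837036132812), (45.74112319946289, 12.225890159606934), 23.007211685180664)
19.1583 [455.77902839 137.6814618  199.83582266] [-0.00258464 -0.73326254 -0.72001517]
```

View pics/w3.png

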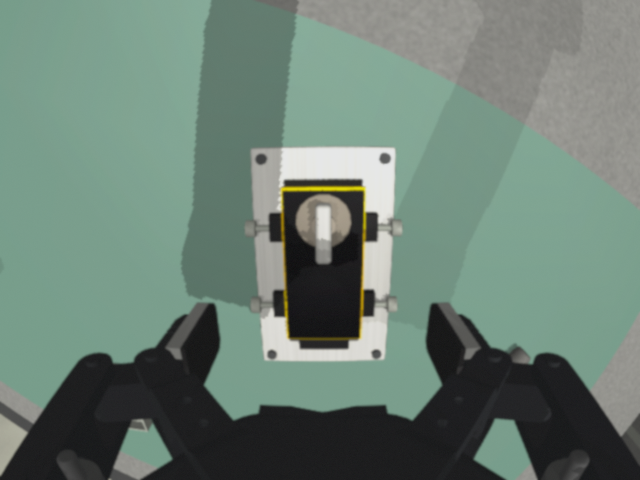

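Handle at (323,220) in the wrist picture, centred laterally; wrist depth agrees with top view. Grasp and pull along the hinge arc.

```bash
cat >>h.py <<'E'
YW=np.radians(22.95); jx=np.array([np.cos(YW),np.sin(YW),0]); jy=np.cross(up,jx)
A0=np.c_[-jx,np.cross(-up,-jx),-up]; HG=np.array([456.8,137.6,68.]); HINGE=HG+119*jx; HINGE[2]=23
def pull(phi):
    M=jz(jy*phi); g=HINGE+M@(HG-HINGE); A=M@A0; return tcp(g,A),A
E
python3 - <<'E'
from h import *
print(pull(.1)[0]-pull(0)[0])
ctrl.servo_line(pull(0)[0]+[0,0,40],A0,v=150)
ctrl.servo_line(pull(0)[0],A0,v=60)
print(state()['contact_force'])
effector.command_gripper(0)
s=state(); print(s['time_s'],s['opening'],s['gripper_force'],s['contact_force'])
for phi in np.arange(.006,.0961,.006):
    ctrl.servo_line(*pull(phi),v=15)
    s=state(); print(round(phi,3),np.round(s['contact_force'],1),round(s['gripper_force'],1),np.round(s['tcp_pos']-pull(phi)[0],1),round(s['opening'],1))
ctrl.wait(.3); s=state(); print(s['time_s'],s['contact_force'])
im,_=imaging.get_image('scene'); cv2.imwrite('pics/s4.png',cv2.resize(im[130:330,180:446],None,fx=3,fy=3)[:,:,::-1])
E
```

```text
[ 2.96523588  1.25561519 11.74878613]
[0.31928797 0.67429235 0.78803301]
21.5333 10.960413277560756 60.215047895908356 [-1.27175362  2.00017665  3.28215176]
0.006 [ 0.2  2.6 -0.6] 59.7 [-0.2  0.4 -0.2] 11.1
0.012 [ 1.2  4.4 -8.6] 58.9 [-0.2  0.4 -0.4] 11.0
0.018 [-2.2  4.2  1.2] 60.4 [-0.1  0.4  0.3] 11.0
0.024 [-2.2  4.6 -0.2] 60.2 [-0.1  0.3  0.2] 11.0
0.03 [-2.   4.1 -0.4] 60.2 [-0.1  0.3  0.1] 11.3
0.036 [-0.5  5.  -0.3] 60.2 [-0.1  0.3  0.1] 11.0
0.042 [-2.4  4.8  0.2] 60.2 [-0.1  0.3  0.1] 11.1
0.048 [-1.5  5.2 -0.6] 60.2 [-0.1  0.3  0.1] 10.5
0.054 [-1.3  4.7 -0.6] 60.2 [-0.1  0.3  0.1] 10.6
0.06 [-1.7  5.7  0.1] 60.2 [-0.1  0.3  0.1] 11.1
0.066 [-1.4  4.6 -0.9] 60.2 [-0.1  0.3  0.1] 10.6
0.072 [-1.   5.4  0. ] 60.2 [-0.1  0.3  0.1] 11.1
0.078 [-2.4  4.4 -0.4] 60.2 [-0.1  0.3  0.1] 10.6
0.084 [-1.6  5.1 -0.1] 60.2 [-0.1  0.3  0.1] 11.0
0.09 [-0.9  4.1 -1.6] 60.2 [-0.2  0.3  0.1] 10.7
0.096 [-1.8  4.5 -0.7] 60.2 [-0.1  0.3  0.1] 11.2
25.8333 [-2.05556341  4.98389558 -1.0621688 ]
```

View pics/s4.png

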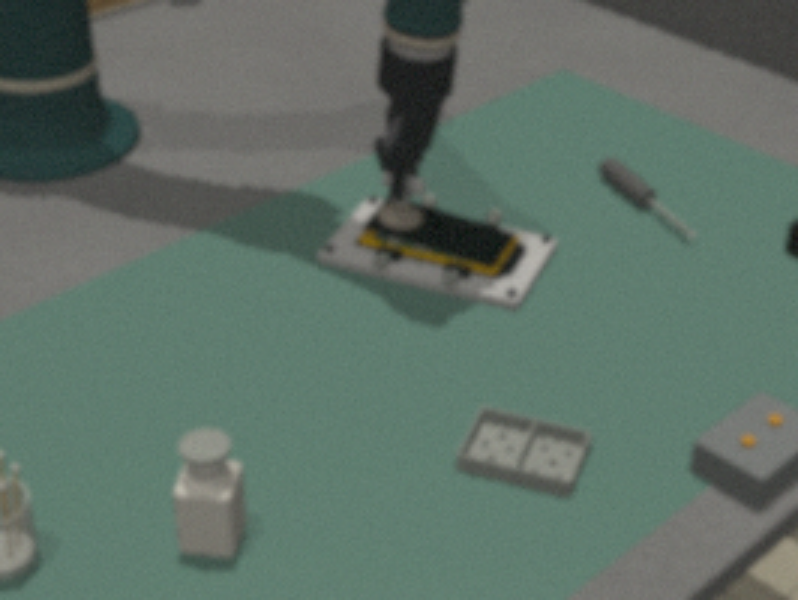

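The display shows a dark wedge above the yellow frame near (370,225), and the bottle stands at (207,500). I'll check the opening angle with the wrist depth.

```bash
python3 - <<'E'
from h import *
def cloud():
    c=imaging.get_calibration('wrist'); im,d=imaging.get_image('wrist')
    K=np.array(c['K']); v,u=np.mgrid[:480,:640]; dx,dy=u-K[0,2],v-K[1,2]; r=np.hypot(dx,dy)+1e-9
    rho=d*np.tan(np.minimum(r/K[0,0],1.4)); P=np.stack([rho*dx/r,rho*dy/r,d],-1)@np.array(c['attitude']).T+np.array(c['eye'])
    return im,P[d>0],im[d>0]
im,P,c=cloud()
X=(P-HINGE)@jx; Y=(P-HINGE)@jy; Z=P[:,2]
for lo in range(-160,30,10):
    m=(X>lo)&(X<=lo+10)&(abs(Y)<28)&(Z<60); 
    if m.sum()>20: print(lo+5,m.sum(),np.round(np.median(Z[m]),1))
m=(X>-90)&(X<-10)&(abs(Y)<28)&(Z<50)&(Z>15); print('slope',np.polyfit(X[m],Z[m],1))
print(state()['time_s'])
E
```

```text
-155 2027 12.8
-145 3007 23.5
-135 2650 41.1
-125 1863 43.3
-115 867 40.2
-105 251 35.3
-95 49 34.5
-55 417 30.4
-45 561 29.5
-35 77 28.9
slope [-0.10222393 24.90516759]
25.9333
```

The fitted slope is 0.102 rad (about 15 mm open) and the grip is firm, so I'm handing in.

```bash
python3 - <<'E'
from h import *
print(ctrl.hand_in())
E
```

```text
the job is handed in; nothing more can be done
None
```

I've handed in the job: the bottle stands upright and released, and the gripper still holds the puller with the display about 15 mm open (0.102 rad measured). No verdict came back, so I can't confirm it passed.

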